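Set the blank feed selector by clicks and engage the clutch

TASK

On the workshop bench, gently turn the blank red feed selector anticlockwise (seen from above) until it rests against its end stop, without wrenching the stop, then turn it back clockwise exactly four clicks and leave it in that click. Only then push the red-knobbed clutch lever on the blue block fully over to its other end. Leave the other things on the bench where they are.

Things in the scene. Friction and masses are not known exactly. Their poses are not given: they have to be found in the camera images.
- selector_grip (a point): Grip point of the feed selector, on its upright turning axis, 87 mm above the bench: an unmarked round red knob with 12 black ribs, 52 mm in diameter, from 61 to 101 mm above the bench, alike in every click. End stop = click 0, then clicks 1 to 8, 30 degrees apart; it starts in click 2 to 5. The point is fixed to the gearbox and does not turn with the knob.
- feed_gearbox: Grey gearbox fixed to the bench, base 170 x 150 mm, flat top at 60 mm, selector at its middle. Origin: middle of the underside. Feel of the selector: between clicks it resists with 0.16 to 0.23 N m, then swings to pulling forward into the next click, where it stays. The anticlockwise stop just blocks: the torque climbs steeply to 0.33 N m, where the stop begins to give slowly.
- stop_plate (a joint): Spring plate hidden in the gearbox that carries the end stop: 0 rad as long as the stop is treated gently; it gives only above 0.33 N m of anticlockwise torque on the selector held at its stop (0.35 N m more per rad), and past 0.3 rad (0.43 N m) the stop counts as wrenched. It springs back. Stop turning at about 0.3 N m, or when resistance lasts far longer than a click.
- feed_cam (a joint): Hidden cam follower inside the gearbox, in m: 0 at the anticlockwise end stop, 0.000002 m more with each click clockwise. It cannot be seen and moves far less than the noise of its reading: count by feel instead.
- clutch (a joint): The clutch lever's angle in rad: 0 to 0.1 (disengaged, leaning to the block's -x side) at the start, 1.0 fully over to the +x side (engaged). It swings about the block's y axis, pivot 80 mm above the bench, 70 mm below the middle of its ball; it needs about 0.06 N m (1 N at the ball) and stays where it is left.
- clutch_tip (a point): Middle of the red ball, 26 mm in diameter, at the free end of the clutch lever (rod 10 mm thick), about 141 mm above the bench at both ends of its swing and 150 mm halfway; it travels 67 mm. The point turns with the lever.
- clutch_block: Blue block fixed to the bench, base 170 x 130 mm, top at 58 mm, that carries the clutch lever at the middle of its top, on a 70 x 50 mm foot 25 mm high. Origin at the middle of its underside; the lever swings from the block's -x towards its +x, in the plane y = 0.
- wrench: Open-ended wrench lying on the bench; leave alone.
- screwdriver: Screwdriver with an orange handle lying on the bench; leave alone.
- bushing: Brass stepped bushing, 32 mm in diameter, 36 mm high, standing between the two machine blocks; leave alone.
- pipe_collar: Steel pipe collar, 42 mm in diameter, 30 mm high; leave alone.
- oil: White oil bottle, 44 mm in diameter, 110 mm high; leave alone.
- parts_tray: Open blue tray, 120 x 160 x 35 mm; leave alone.
- tape_measure: Yellow tape measure, 65 x 65 x 35 mm; leave alone.
Things that resemble listed ones, but are neither listed nor needed, are in the scene too. What is meant by the feed_gearbox is not pink, and is the larger of those in its own colour.

How it is judged:
By the outcome, as a careful person would: the job done as asked, in the order asked, and still so for the second after the job is handed in, with the robot touching nothing.
It also fails if it takes over 72 s, if anything falls off the work surface, if the arm or the gripper's body presses on something with over 40 N, if the wrist force passes 120 N, or if a joint passes its speed limit or range.

ROBOT

A 7-joint arm with a two-finger parallel gripper is mounted at the origin on the work surface. World frame = base frame: x ahead of the robot, y to its left, z up, the work surface at z = 0. Lengths are in m, angles in rad, forces in N, time in s.
With the tool pointing down it reaches from about 0.4 to 0.85 m from the base axis. Payload 10.4 kg.
Tool frame: the origin (TCP) lies at the centre of the arm's flange, where the gripper is bolted on; the fingertips stand 173 mm ahead of it and the grasp point (between the pads) lies 155 mm ahead of it (manip.nose_length is the distance from the TCP to the fingertips, in m); z points along the fingers, x is the direction in which the jaws open and shut, and the axes are right-handed (so a half turn about z gives the same grasp; the last joint's range is limited). The gripper opens to 85 mm and grips with 20 to 120 N. Pads are 22 mm wide; open, the fingers measure 114 mm over their backs; the gripper's body (76 mm by 85 mm) begins 54 mm behind the grasp point. The pads swing forward as they close: fully open they stand 13 mm farther back than shut.
Start: joints at [1.294, 0.332, -0.065, 1.46, 0.022, 1.35, -0.088], TCP at [0.157, -0.605, 0.405] pointing down, gripper open.
Joint ranges: [-2.6, 2.6], [-0.5, 2.12], [-1.47, 1.34], [0.16, 2.42], [-1.27, 4.41], [0.06, 2.06], [-2.6, 2.6]. Speed limits (rad/s): [2.22, 2.22, 2.79, 2.79, 3.14, 3.14, 3.14].

INTERFACE

Orientations are given as a unit quaternion [x, y, z, w].
In Python, from workcell import status, cams, order, manip gives the robot as it stands.
- The arm moves only by the tool servo_tool, never from a script. Its argument "motion" is a list that holds one entry, the list of rows, each a list of 6 numbers: the shift along the tool's x, y, z in units of 50 mm (1.0 is 50 mm), then the turn, a rotation vector about the tool's x, y, z in units of 5 degrees (1.0 is 5 degrees). In form: [[[x, y, z, ax, ay, az], ...]]. A call has 1 to 12 rows; each row shifts and turns the pose as measured when the row begins, along the tool's axes as they then stand; what a row does not reach is not made up. A row lasts 1/10 s, in which the tool goes at most 50 mm and 8.59 degrees, less where a joint would pass 70% of its speed; a pose out of reach is approached as far as the arm can. A call is refused whole if a number of a shift passes 1 or a number of a turn 1, either way. A call with a gripper value outside its range is refused whole. "jaw" is the closure in counts, from 0 (fully open) to 255 (shut), set as the call begins (left out, the last holds). The fingers move at their own pace and stop on an object; "force" is the grip in N (left out, the last holds). Time passes only in rows, so rows that do not move let the fingers close. It gives the time, the measured TCP pose, the force and the opening at its end, in the units of the state.
- status.get_obs(): the state, without advancing time (a new reading comes with each control period).
- cams.camera(name): name is "scene" or "top" or "wrist"; returns a dict with "color" (400x640x3 uint8, red, green, blue), "vertical_fov" (degrees; the focal length in pixels is half the picture's height over the tangent of half this angle, whatever the lens; pixels are square), "cx", "cy" (the principal point, pixels), "k1" (the pictures are not rectified: a ray, as slopes to the right and down, at radius r is drawn at 1 + k1 r^2 times it, then the intrinsics apply), "extrinsics" (4x4, takes a point from camera to world coordinates). Camera axes: x right, y down, z forward; pixel columns grow to the right and rows downward; lengths in m; the calibration is good to about 2 mm. A picture is of the moment at which its call begins. There is no depth.
- order.hand_in(): hands the job in, once; it reports no verdict.
The state is a dict: "clock": time; "joint_pos": joint angles; "joint_velocities": joint speeds; "tau": joint torques, N m; "position": TCP position; "ee_rot": TCP orientation; "ft_force": force on the tool from outside, world axes, zero at the start; "torque": the same for the moment, N m; "grip_width": opening from 0.0 (shut) to 1.0 (fully open).
Only numpy, scipy, OpenCV 4.12 (cv2) and the standard library are available. Lean on these libraries where they do the work, as an engineer would, in place of code of your own. Each camera call takes 0.05 s, during which the arm holds its last target.

## Working session

There is one attempt and no reset: what is moved stays moved. The work goes in short steps, Python scripts to look and compute and a tool call to move; the robot and the scene stay as the last step left them, time stands still between calls to the robot, and variables do not carry over. Pictures are saved under pics/ and viewed, and the job is handed in when it is done.

Besides the shell and the picture viewer there is one more tool, called after "Emit:" as name(argument=value, ...), one argument or row to a line, values as JSON. servo_tool: Moves the arm, as the interface text tells. Its arguments: {"type":"object","properties":{"motion":{"type":"array","items":{"type":"array","items":{"type":"array","items":{"type":"number"}}}},"jaw":{"type":"number"},"force":{"type":"number"}},"required":["motion"]}

```bash
mkdir -p pics; ls
python3 - <<'E'
from workcell import status, cams, order, manip
import cv2
o=status.get_obs()
for k,v in o.items(): print(k,v)
print(manip.nose_length)
for n in ("scene","top"):
    c=cams.camera(n); cv2.imwrite(f"pics/{n}0.png",c["color"][:,:,::-1]); print(n,c["vertical_fov"],c["cx"],c["cy"],c["k1"],c["extrinsics"])
E
```

```text
pics
clock 0.0
joint_pos [ 1.2944113   0.33288975 -0.06469751  1.46096674  0.02162359  1.34987182
 -0.08850746]
joint_velocities [ 8.74893700e-05  1.87593965e-03 -9.50932033e-05  1.68098177e-03
 -1.53046487e-03 -1.68328624e-03 -1.40229504e-03]
tau [ 1.12635303e-05 -6.25442219e+01  4.93377121e-02 -3.91606236e+01
  1.63053110e-02  9.75394563e-03  5.36119705e-05]
position [ 0.15688709 -0.6048561   0.40389244]
ee_rot [ 7.90912524e-01 -6.11928804e-01 -5.95653332e-04 -4.03923390e-04]
ft_force [0.18685927 1.13875189 0.54698612]
torque [-0.00964686 -0.08036004  0.01345892]
grip_width 0.9984108043800386
0.1734
scene 52.921752676751 310.8568752076644 201.89015136684733 -0.09236582425417844 [[ 0.53197827  0.50912638 -0.67660139  1.28694271]
 [ 0.8466785  -0.30888058  0.43327625 -0.46447473]
 [ 0.01160334 -0.8033574  -0.59538411  0.77986078]
 [ 0.          0.          0.          1.        ]]
top 44.069955280030484 321.0733995108171 207.00626448186028 -0.04010083247767462 [[ 0.01155412 -0.99540804  0.09502285  0.36129034]
 [-0.99970851 -0.0094846   0.02220209 -0.01476912]
 [-0.02119888 -0.09525168 -0.99522747  1.74412413]
 [ 0.          0.          0.          1.        ]]
```

View pics/scene0.png

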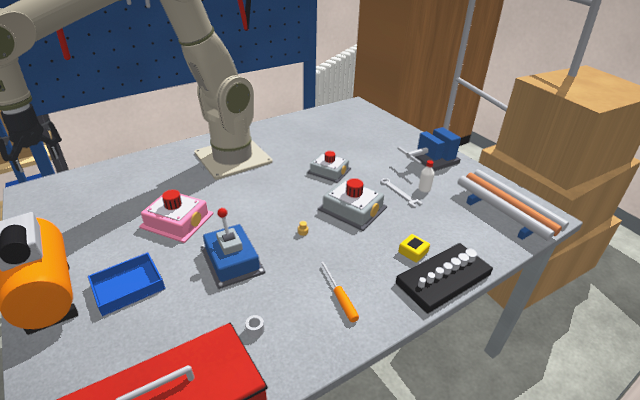

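View pics/top0.png

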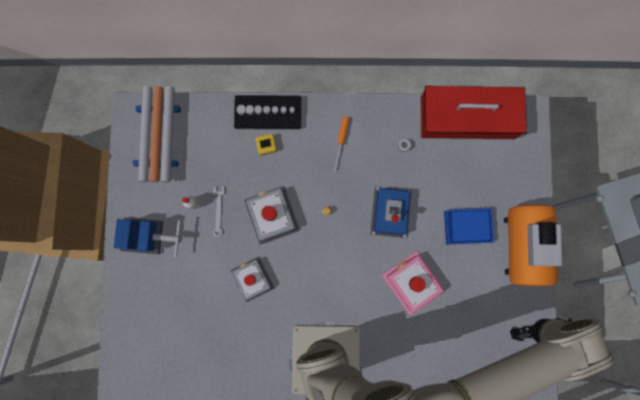

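The candidates for the gearbox are the large grey one (top 270,213; scene 353,200), a small grey one (top 250,280) and a pink one (top 415,283). The large grey one fits, because it is the larger of the two in its own colour and not pink. I'll confirm that with enlarged crops and measure it.

```bash
cat > h.py <<'E'
import numpy as np, cv2
from workcell import status, cams
def cam(n):
    c=cams.camera(n); f=200/np.tan(np.radians(c["vertical_fov"])/2)
    c["f"]=f; return c
def ray(c,u,v):
    K=np.array([[c["f"],0,c["cx"]],[0,c["f"],c["cy"]],[0,0,1]]);
    p=cv2.undistortPoints(np.array([[[u,v]]],float),K,np.array([c["k1"],0,0,0,0.]),).ravel()
    # refine
    d=np.array([(u-c["cx"])/c["f"],(v-c["cy"])/c["f"]]); s=d.copy()
    for _ in range(30): s=d/(1+c["k1"]*(s@s))
    T=c["extrinsics"]; return T[:3,3],T[:3,:3]@np.array([s[0],s[1],1])
def plane(c,u,v,z):
    o,d=ray(c,u,v); return o+d*(z-o[2])/d[2]
def tri(c1,p1,c2,p2):
    A=np.zeros((3,3));b=np.zeros(3)
    R=[ray(c1,*p1),ray(c2,*p2)]
    for o,d in R:
        d=d/np.linalg.norm(d);P=np.eye(3)-np.outer(d,d);A+=P;b+=P@o
    x=np.linalg.solve(A,b)
    return x,[np.linalg.norm(np.cross(x-o,d/np.linalg.norm(d))) for o,d in R]
def proj(c,X):
    T=c["extrinsics"]; p=T[:3,:3].T@(np.asarray(X)-T[:3,3]); s=p[:2]/p[2]; s=s*(1+c["k1"]*(s@s))
    return s*c["f"]+[c["cx"],c["cy"]]
def red(c):
    h=cv2.cvtColor(c["color"],cv2.COLOR_RGB2HSV)
    return (((h[...,0]<6)|(h[...,0]>174))&(h[...,1]>150)&(h[...,2]>60)).astype(np.uint8)
E
python3 - <<'E'
from h import *
S=cam("scene");T=cam("top")
for n,c in (("s",S),("t",T)):
    k,l,st,ce=cv2.connectedComponentsWithStats(red(c))
    for i in range(1,k):
        if st[i,4]>8: print(n,st[i],ce[i].round(2))
def crop(c,x0,x1,y0,y1,k): return cv2.resize(c["color"][y0:y1,x0:x1,::-1],None,fx=k,fy=k,interpolation=cv2.INTER_CUBIC)
a=crop(T,220,440,170,310,3); cv2.imwrite("pics/tc.png",a)
a=crop(S,190,400,140,300,3); cv2.imwrite("pics/sc.png",a)
E
```

```text
s [238   0  10  30 126] [242.66  13.93]
s [ 57  29  14  31 192] [63.07 43.85]
s [325 151  10  11  92] [329.46 156.25]
s [427 160   6   7  38] [429.61 163.  ]
s [347 179  16  18 222] [354.29 186.82]
s [162 190  19  20 250] [171.29 198.2 ]
s [218 208   9   9  63] [221.81 212.24]
s [  57  323  208   77 7504] [186.95 372.42]
s [248 391  18   9  94] [259.1  396.21]
t [ 422   86  104   52 4899] [472.73 112.16]
t [183 198   5   4  17] [185.12 199.59]
t [262 207  14  13 149] [268.67 212.91]
t [392 215   6   6  27] [394.52 217.89]
t [245 276  10   9  73] [249.37 279.77]
t [410 277  15  14 161] [417.16 283.83]
```

View pics/tc.png

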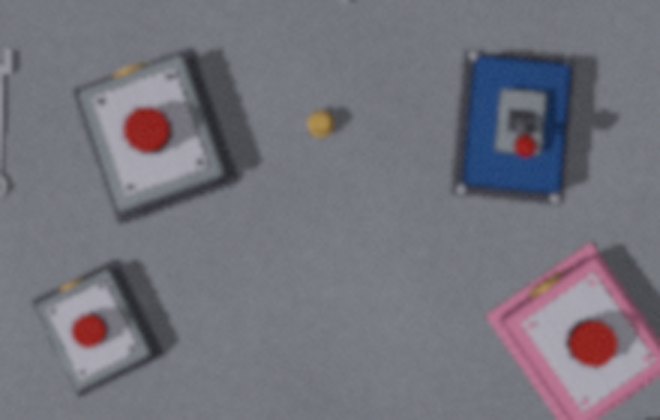

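View pics/sc.png

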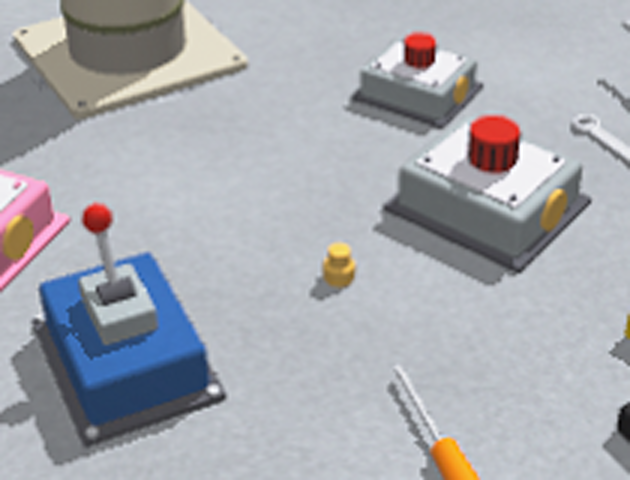

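The crops confirm the large grey gearbox (scene 354,187) and the blue block with the lever leaning towards the robot. Next I'll measure positions.

Run:
```python
from h import *
S=cam("scene");T=cam("top")
# top knob: upper disc centre at z .101 
print("knob top@.101", plane(T,268.67,212.91,.095), "tri", tri(S,(354.29,186.82),T,(268.67,212.91)))
print("small", tri(S,(329.46,156.25),T,(249.37,279.77))[0])
print("ball", plane(T,394.52,217.89,.141), tri(S,(221.81,212.24),T,(394.52,217.89)))
# knob edges in scene top ellipse: use min col/max col
h=cv2.cvtColor(T["color"],cv2.COLOR_RGB2HSV)
m=((h[...,0]>100)&(h[...,0]<125)&(h[...,1]>130)).astype(np.uint8)
m[:, :360]=0; m[:,425:]=0; m[:180]=0; m[245:]=0
cs,_=cv2.findContours(cv2.morphologyEx(m,cv2.MORPH_CLOSE,np.ones((9,9))),cv2.RETR_EXTERNAL,cv2.CHAIN_APPROX_NONE)
c=max(cs,key=cv2.contourArea); r=cv2.minAreaRect(c); print(r)
P=np.array([plane(T,u,v,.058) for u,v in cv2.boxPoints(r)]); print(P, P.mean(0), np.linalg.norm(P-np.roll(P,1,0),axis=1))
# white plate on large grey
g=T["color"].astype(int); mm=((h[...,1]<40)&(h[...,2]>150)).astype(np.uint8); mm[:,:240]=0;mm[:,305:]=0;mm[:180]=0;mm[246:]=0
print(mm.sum())
mm=cv2.morphologyEx(mm,cv2.MORPH_CLOSE,np.ones((15,15)))
cs,_=cv2.findContours(mm,cv2.RETR_EXTERNAL,cv2.CHAIN_APPROX_NONE)
c=max(cs,key=cv2.contourArea); r=cv2.minAreaRect(c); print(r)
P=np.array([plane(T,u,v,.06) for u,v in cv2.boxPoints(r)]); print(P,P.mean(0), np.linalg.norm(P-np.roll(P,1,0),axis=1))
for x in [(.157,-.605,.405)]: print(proj(T,x))
```

```text
knob top@.101 [0.49715147 0.19782368 0.095     ] tri (array([0.49800886, 0.19917999, 0.08254025]), [np.float64(0.00029827256131389877), np.float64(0.0002982725613137388)])
small [0.27135543 0.26274086 0.0593451 ]
ball [ 0.48114274 -0.21783725  0.141     ] (array([ 0.48067812, -0.21899065,  0.14132472]), [np.float64(0.001267710932037238), np.float64(0.0012677109320372527)])
((391.86474609375, 210.9877166748047), (32.321258544921875, 43.457157135009766), 5.19442892074585)
[[ 0.44132139 -0.15777929  0.058     ]
 [ 0.59010826 -0.17106281  0.058     ]
 [ 0.58099483 -0.28139828  0.058     ]
 [ 0.43245964 -0.26722737  0.058     ]] [ 0.51122103 -0.21936694  0.058     ] [0.10980626 0.14937866 0.1107112  0.14920964]
644
((269.3128356933594, 213.5868682861328), (35.39809799194336, 29.197269439697266), 70.82099914550781)
[[0.53820843 0.26865793 0.06      ]
 [0.57228121 0.17414525 0.06      ]
 [0.45752313 0.13199368 0.06      ]
 [0.42371227 0.22584405 0.06      ]] [0.49793126 0.20016023 0.06      ] [0.12223911 0.10046692 0.12225454 0.09975503]
[552.4806663  333.40008266]
```

Emit:
servo_tool(
  motion=[
    [[-0.62, -0.77, 0, 0, 0, 0], [-0.62, -0.77, 0, 0, 0, 0], [-0.62, -0.77, 0, 0, 0, 0], [-0.62, -0.77, 0, 0, 0, 0], [-0.62, -0.77, 0, 0, 0, 0], [-0.62, -0.77, 0, 0, 0, 0], [-0.62, -0.77, 0, 0, 0, 0], [-0.62, -0.77, 0, 0, 0, 0]],
  ],
  jaw=0,
  force=40,
)

```text
clock: 1.1
position: [0.3923, -0.2866, 0.4027]
ee_rot: [0.787, -0.617, -0.0, 0.002]
ft_force: [1.0, -0.1, 0.4]
grip_width: 1.003
```

```bash
cat > st.py <<'E'
import numpy as np
from workcell import status
from scipy.spatial.transform import Rotation as R
import sys
o=status.get_obs()
r=R.from_quat(o["ee_rot"]); M=r.as_matrix()
print("t",round(o["clock"],2),"pos",o["position"].round(4),"yaw x",np.degrees(np.arctan2(M[1,0],M[0,0])).round(2),"z",M[:,2].round(3),"F",o["ft_force"].round(2),"M",o["torque"].round(3),"w",round(o["grip_width"],3))
print("j",o["joint_pos"].round(3))
if len(sys.argv)>3:
    t=np.array(list(map(float,sys.argv[1:4]))); d=M.T@(t-o["position"]); print("delta tool mm",(d*1000).round(1),"units",(d/.05).round(2), "n",np.linalg.norm(d)/.05)
E
python3 st.py 0.497 0.199 0.40
```

```text
t 1.1 pos [ 0.3923 -0.2866  0.4027] yaw x -76.22 z [-0.002 -0.003 -1.   ] F [ 0.97 -0.06  0.35] M [-0.032 -0.028 -0.013] w 1.003
j [ 0.895  0.047 -0.367  1.803  0.021  1.296 -0.808]
delta tool mm [-446.7 -217.3    1.2] units [-8.93 -4.35  0.02] n 9.93613784841853
```

Emit:
servo_tool(
  motion=[
    [[-0.89, -0.43, 0, 0, 0, 0], [-0.89, -0.43, 0, 0, 0, 0], [-0.89, -0.43, 0, 0, 0, 0], [-0.89, -0.43, 0, 0, 0, 0], [-0.89, -0.43, 0, 0, 0, 0], [-0.89, -0.43, 0, 0, 0, 0], [-0.89, -0.43, 0, 0, 0, 0], [-0.89, -0.43, 0, 0, 0, 0], [-0.89, -0.43, 0, 0, 0, 0], [-0.89, -0.43, 0, 0, 0, 0], [0, 0, 0, 0, 0, 0]],
  ],
)

```text
clock: 2.2
position: [0.4926, 0.2091, 0.4031]
ee_rot: [0.789, -0.615, 0.003, -0.001]
ft_force: [-0.3, -0.3, 0.2]
grip_width: 1.002
```

```bash
python3 st.py 0.497 0.199 0.32
python3 - <<'E'
from h import *
c=cam("wrist"); cv2.imwrite("pics/w1.png",c["color"][:,:,::-1])
m=red(c);k,l,st,ce=cv2.connectedComponentsWithStats(m)
for i in range(1,k):
    if st[i,4]>100: print(st[i],ce[i], plane(c,*ce[i],.09))
T=cam("top");cv2.imwrite("pics/t1.png",T["color"][:,:,::-1])
# top disc circle from brightness
E
```

```text
t 2.2 pos [0.4926 0.2091 0.4031] yaw x -75.84 z [ 0.005 -0.002 -1.   ] F [-0.34 -0.32  0.23] M [ 0.019  0.076 -0.003] w 1.002
j [ 0.285  0.234 -0.881  1.667  0.191  1.326 -1.952]
delta tool mm [10.6 -1.5 83.2] units [ 0.21 -0.03  1.66] n 1.6772552995457024
[  0  42  28  28 478] [ 9.28870293 57.77196653] [0.53716061 0.49019469 0.09      ]
[ 309  152   59   60 2656] [337.70067771 182.58207831] [0.49918054 0.19764594 0.09      ]
[218 325  32  42 654] [234.10703364 348.52905199] [0.29563564 0.2583659  0.09      ]
```

View pics/w1.png

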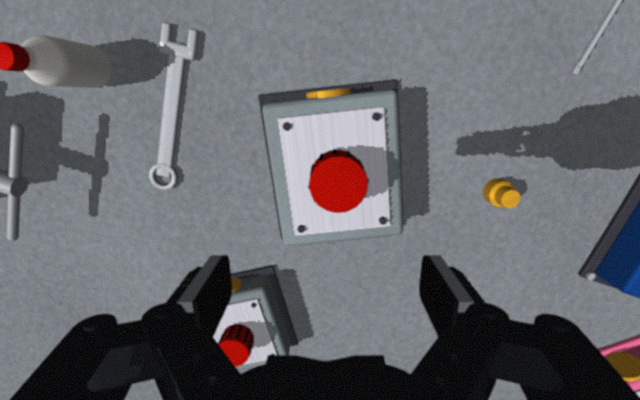

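Run:
```python
from h import *
c=cam("wrist")
m=red(c);m[:,:300]=0;m[240:]=0
cs,_=cv2.findContours(m,cv2.RETR_EXTERNAL,cv2.CHAIN_APPROX_NONE);q=max(cs,key=cv2.contourArea)
print(cv2.minEnclosingCircle(q),cv2.fitEllipse(q))
(u,v),r=cv2.minEnclosingCircle(q)
e=cv2.fitEllipse(q)[0]
for z in (.095,.101): print(z,plane(c,*e,z)[:2])
print(np.mean([plane(c,a,b,.06) for a,b in [(287,126),(376,116),(301,228),(383,220)]],axis=0))
```

```text
((330.5, 180.5), 30.438562393188477) ((330.84710693359375, 181.6591796875), (56.47102355957031, 58.10679626464844), 143.9163360595703)
0.095 [0.50045647 0.19807941]
0.101 [0.50190616 0.19858776]
[0.50005689 0.19101908 0.06      ]
```

```bash
python3 st.py 0.499 0.1985 0.30
```

```text
t 2.35 pos [0.4936 0.2025 0.4029] yaw x -76.3 z [ 0.005 -0.007 -1.   ] F [ 0.17  0.12 -0.97] M [-0.028  0.022 -0.007] w 1.001
j [ 0.293  0.229 -0.875  1.67   0.189  1.326 -1.947]
delta tool mm [  4.3  -3.9 103. ] units [ 0.09 -0.08  2.06] n 2.063097137220106
```

Emit:
servo_tool(
  motion=[
    [[0.09, -0.08, 0.3, 0, 0, 0], [0, 0, 0.3, 0, 0, -1], [0, 0, 0.3, 0, 0, -1], [0, 0, 0.3, 0, 0, -1], [0, 0, 0.3, 0, 0, -1], [0, 0, 0.3, 0, 0, -1], [0, 0, 0.2, 0, 0, -1], [0, 0, 0, 0, 0, -1], [0, 0, 0, 0, 0, -1], [0, 0, 0, 0, 0, 0], [0, 0, 0, 0, 0, 0]],
  ],
)

```text
clock: 3.45
position: [0.5028, 0.175, 0.29]
ee_rot: [0.949, -0.314, 0.005, 0.009]
ft_force: [-0.6, 0.3, -0.7]
grip_width: 1.005
```

```bash
cat > kn.py <<'E'
from h import *
import sys
c=cam("wrist")
cv2.imwrite(sys.argv[1],c["color"][:,:,::-1])
m=red(c);k,l,st,ce=cv2.connectedComponentsWithStats(m)
i=1+np.argmin([np.linalg.norm(ce[i]-[330,200])-.0*st[i,4] if st[i,4]>800 else 1e9 for i in range(1,k)])
cs,_=cv2.findContours((l==i).astype(np.uint8),cv2.RETR_EXTERNAL,cv2.CHAIN_APPROX_NONE);q=max(cs,key=cv2.contourArea)
e=cv2.fitEllipse(q);print(st[i],ce[i],e)
print(plane(c,*e[0],.101),plane(c,*e[0],.095))
E
python3 st.py .499 .1985 .30; python3 kn.py pics/w2.png;python3 st.py .499 .1985 .30; python3 kn.py pics/w2b.png
```

```text
t 3.45 pos [0.5028 0.175  0.29  ] yaw x -36.58 z [ 0.004 -0.021 -1.   ] F [-0.6   0.32 -0.68] M [-0.023  0.011 -0.023] w 1.005
j [ 0.368  0.374 -0.934  1.805  0.352  1.14  -1.324]
delta tool mm [-16.9 -16.5 -10.5] units [-0.34 -0.33 -0.21] n 0.5173357850042609
[ 239  152   98  102 7436] [287.49448628 205.06589564] ((287.5024108886719, 204.8159637451172), (94.94143676757812, 98.99137115478516), 168.92800903320312)
[0.5021751  0.20044688 0.101     ] [0.50040315 0.19913931 0.095     ]
t 3.5 pos [0.5028 0.1749 0.29  ] yaw x -36.58 z [ 0.004 -0.021 -1.   ] F [-0.21  0.01 -1.17] M [ 0.032 -0.001  0.023] w 0.997
j [ 0.368  0.374 -0.933  1.804  0.352  1.14  -1.324]
delta tool mm [-17.  -16.5 -10.5] units [-0.34 -0.33 -0.21] n 0.5189254374073184
[ 239  152   98  102 7433] [287.37710211 205.01143549] ((287.4651794433594, 204.69190979003906), (95.0754165649414, 98.99324798583984), 172.3750762939453)
[0.50222021 0.20042609 0.101     ] [0.50044897 0.1991196  0.095     ]
```

View pics/w2.png

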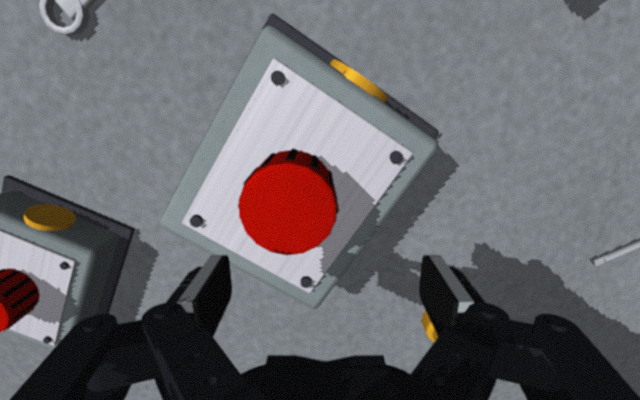

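```bash
python3 - <<'E'
from h import *
c=cam("wrist")
P=[plane(c,a,b,.0605) for a,b in [(278,78),(397,158),(307,282),(197,221)]]
print(np.array(P)); print(np.mean(P,axis=0))
# top disc alone: bright red, flat
h=cv2.cvtColor(c["color"],cv2.COLOR_RGB2HSV); print(h[205,287],h[165,262],h[165,310])
for vmin in (195,205,215,225):
    m=((red(c)>0)&(c["color"][...,0]>vmin)).astype(np.uint8); m[:,:225]=0
    k,l,st,ce=cv2.connectedComponentsWithStats(m); i=1+st[1:,4].argmax(); print(vmin,st[i],ce[i],plane(c,*ce[i],.101))
E
python3 st.py
```

```text
[[0.53367065 0.25536726 0.0605    ]
 [0.563178   0.17549044 0.0605    ]
 [0.46530501 0.13926765 0.0605    ]
 [0.43582805 0.21874901 0.0605    ]]
[0.49949543 0.19721859 0.0605    ]
[  1 255 169] [  1 117  76] [  1 223  55]
195 [250 177   7   6  13] [253.07692308 179.38461538] [0.4967651  0.22160857 0.101     ]
t 3.6 pos [0.5027 0.1759 0.2905] yaw x -36.47 z [ 0.005 -0.021 -1.   ] F [0.1  0.61 0.25] M [ 0.016  0.003 -0.022] w 1.006
j [ 0.367  0.374 -0.934  1.804  0.352  1.14  -1.324]Traceback (most recent call last):
  File "<stdin>", line 9, in <module>
ValueError: attempt to get argmax of an empty sequence
```

```bash
cat >> st.py <<'E'
zd=M.T@np.array([0,0,-1.]); rv=np.degrees(np.cross([0,0,1],zd))/5
print("tilt units",rv.round(2),"grasp pt",(o["position"]+M[:,2]*.155).round(4))
E
python3 st.py .4995 .1982 .28
python3 - <<'E'
from h import *
c=cam("wrist"); h=cv2.cvtColor(c["color"],cv2.COLOR_RGB2HSV)
m=((red(c)>0)&(h[...,2]>140)).astype(np.uint8); m[:,:225]=0; m[300:]=0
k,l,st,ce=cv2.connectedComponentsWithStats(m); i=1+st[1:,4].argmax(); print(st[i],ce[i],plane(c,*ce[i],.101))
q=max(cv2.findContours((l==i).astype(np.uint8),0,1)[0],key=cv2.contourArea); e=cv2.fitEllipse(q); print(e,plane(c,*e[0],.101))
E
```

```text
t 3.6 pos [0.5027 0.1759 0.2905] yaw x -36.47 z [ 0.005 -0.021 -1.   ] F [0.1  0.61 0.25] M [ 0.016  0.003 -0.022] w 1.006
j [ 0.367  0.374 -0.934  1.804  0.352  1.14  -1.324]
delta tool mm [-16.  -16.2  10. ] units [-0.32 -0.32  0.2 ] n 0.49787349260721686
tilt units [ 0.16 -0.18  0.  ] grasp pt [0.5034 0.1726 0.1355]
[ 241  165   95   90 6700] [288.00447761 209.13776119] [0.50072719 0.19934813 0.101     ]
((288.0031433105469, 209.12631225585938), (87.63563537597656, 95.49712371826172), 106.53264617919922) [0.50073054 0.19935343 0.101     ]
```

Emit:
servo_tool(
  motion=[
    [[-0.16, -0.16, 0, 0.16, -0.18, 0], [-0.16, -0.16, 0, 0, 0, 0], [0, 0, 0, 0, 0, 0], [0, 0, 0, 0, 0, 0]],
  ],
)

```text
clock: 4.05
position: [0.4987, 0.2017, 0.2908]
ee_rot: [0.95, -0.313, 0.0, -0.001]
ft_force: [-0.1, 0.5, -1.0]
grip_width: 0.999
```

```bash
python3 st.py .5 .1985 .242
```

```text
t 4.05 pos [0.4987 0.2017 0.2908] yaw x -36.43 z [ 0.001  0.003 -1.   ] F [-0.06  0.47 -0.96] M [-0.    -0.019  0.027] w 0.999
j [ 0.33   0.389 -0.945  1.791  0.344  1.136 -1.363]
delta tool mm [ 3.   1.9 48.8] units [0.06 0.04 0.98] n 0.9783462319479386
tilt units [-0.03  0.01  0.  ] grasp pt [0.4988 0.2021 0.1358]
```

Aligned. I'll descend slowly with lateral corrections.

Emit:
servo_tool(
  motion=[
    [[0.06, 0.04, 0.15, -0.03, 0, 0], [0, 0, 0.2, 0, 0, 0], [0, 0, 0.2, 0, 0, 0], [0, 0, 0.2, 0, 0, 0], [0, 0, 0.15, 0, 0, 0], [0, 0, 0, 0, 0, 0], [0, 0, 0, 0, 0, 0]],
  ],
)

```text
clock: 4.75
position: [0.4997, 0.1972, 0.2402]
ee_rot: [0.95, -0.313, -0.001, 0.001]
ft_force: [0.4, 0.5, 0.2]
grip_width: 1.004
```

```bash
python3 st.py .5 .1985 .242;python3 kn.py pics/w3.png
```

```text
t 4.75 pos [0.4997 0.1972 0.2402] yaw x -36.47 z [-0.003 -0.001 -1.   ] F [0.41 0.45 0.25] M [ 0.027  0.037 -0.015] w 1.004
j [ 0.298  0.455 -0.905  1.835  0.407  1.054 -1.402]
delta tool mm [-0.5 -1.2 -1.8] units [-0.01 -0.02 -0.04] n 0.04402864556204502
tilt units [ 0.03  0.02 -0.  ] grasp pt [0.4992 0.1971 0.0852]
[  259   208   130   142 13049] [322.8076481  284.35366695] ((323.05975341796875, 284.0857849121094), (123.21475982666016, 136.12449645996094), 169.22796630859375)
[0.50353465 0.20339097 0.101     ] [0.50122845 0.20037907 0.095     ]
```

View pics/w3.png

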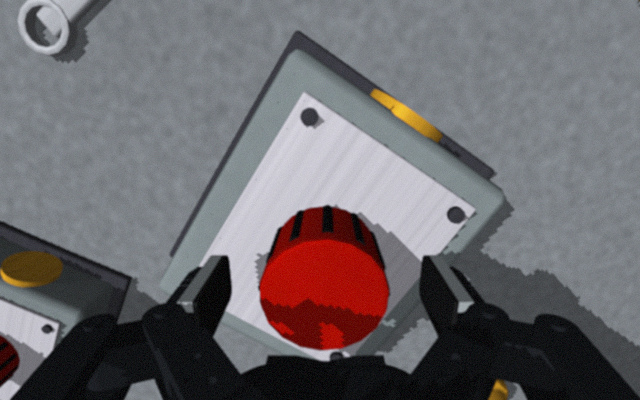

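Emit:
servo_tool(
  motion=[
    [[0, -0.02, 0, 0, 0, 0], [0, 0, 0, 0, 0, 0], [0, 0, 0, 0, 0, 0], [0, 0, 0, 0, 0, 0], [0, 0, 0, 0, 0, 0], [0, 0, 0, 0, 0, 0], [0, 0, 0, 0, 0, 0], [0, 0, 0, 0, 0, 0]],
  ],
  jaw=255,
  force=40,
)

```text
clock: 5.6
position: [0.5002, 0.1986, 0.2415]
ee_rot: [0.95, -0.313, -0.001, 0.001]
ft_force: [-1.1, 0.8, -0.6]
grip_width: 0.595
```

```bash
python3 st.py .5 .1985 .242
```

```text
t 5.6 pos [0.5002 0.1986 0.2415] yaw x -36.45 z [-0.002 -0.001 -1.   ] F [-1.13  0.76 -0.61] M [-0.009  0.053 -0.021] w 0.595
j [ 0.296  0.455 -0.906  1.832  0.408  1.056 -1.403]
delta tool mm [-0.1  0.2 -0.5] units [-0.    0.   -0.01] n 0.011050026510512416
tilt units [ 0.02  0.01 -0.  ] grasp pt [0.4999 0.1985 0.0865]
```

Emit:
servo_tool(
  motion=[
    [[0, 0, 0, 0, 0, -0.6]],
  ],
)

```text
clock: 5.7
position: [0.5002, 0.1986, 0.2415]
ee_rot: [0.958, -0.288, -0.001, 0.001]
ft_force: [-0.2, 0.6, -1.9]
grip_width: 0.595
```

```bash
python3 st.py
```

```text
t 5.7 pos [0.5002 0.1986 0.2415] yaw x -33.44 z [-0.002 -0.001 -1.   ] F [-0.16  0.63 -1.86] M [ 0.022 -0.003 -0.183] w 0.595
j [ 0.303  0.459 -0.916  1.832  0.414  1.058 -1.355]
tilt units [ 0.02  0.01 -0.  ] grasp pt [0.4999 0.1985 0.0865]
```

Emit:
servo_tool(
  motion=[
    [[0, 0, 0, 0, 0, -0.6]],
  ],
)

```text
clock: 5.8
position: [0.5002, 0.1987, 0.2415]
ee_rot: [0.965, -0.262, -0.001, 0.001]
ft_force: [-1.7, 0.6, -1.8]
grip_width: 0.596
```

```bash
python3 st.py
```

```text
t 5.8 pos [0.5002 0.1987 0.2415] yaw x -30.33 z [-0.002 -0.001 -1.   ] F [-1.7   0.63 -1.83] M [ 0.012  0.072 -0.232] w 0.596
j [ 0.311  0.463 -0.926  1.831  0.421  1.061 -1.306]
tilt units [ 0.02  0.02 -0.  ] grasp pt [0.4999 0.1986 0.0865]
```

Emit:
servo_tool(
  motion=[
    [[0, 0, 0, 0, 0, -0.6]],
  ],
)

```text
clock: 5.9
position: [0.5001, 0.1987, 0.2415]
ee_rot: [0.972, -0.235, -0.001, 0.0]
ft_force: [-1.3, 1.0, -0.1]
grip_width: 0.597
```

```bash
python3 st.py
```

```text
t 5.9 pos [0.5001 0.1987 0.2415] yaw x -27.22 z [-0.002 -0.001 -1.   ] F [-1.29  1.04 -0.1 ] M [ 0.005 -0.025 -0.214] w 0.597
j [ 0.319  0.467 -0.937  1.831  0.428  1.063 -1.257]
tilt units [ 0.02  0.02 -0.  ] grasp pt [0.4998 0.1986 0.0865]
```

Emit:
servo_tool(
  motion=[
    [[0, 0, 0, 0, 0, -0.6]],
  ],
)

```text
clock: 6.0
position: [0.5002, 0.1987, 0.2415]
ee_rot: [0.978, -0.209, -0.001, 0.0]
ft_force: [-1.8, -0.2, -1.5]
grip_width: 0.595
```

```bash
python3 st.py
```

```text
t 6.0 pos [0.5002 0.1987 0.2415] yaw x -24.11 z [-0.002 -0.    -1.   ] F [-1.78 -0.17 -1.47] M [ 0.097  0.034 -0.192] w 0.595
j [ 0.327  0.472 -0.947  1.831  0.434  1.066 -1.207]
tilt units [ 0.01  0.02 -0.  ] grasp pt [0.4998 0.1986 0.0865]
```

Emit:
servo_tool(
  motion=[
    [[0, 0, 0, 0, 0, -0.6], [0, 0, 0, 0, 0, -0.6], [0, 0, 0, 0, 0, -0.6]],
  ],
)

```text
clock: 6.3
position: [0.5001, 0.1987, 0.2415]
ee_rot: [0.992, -0.128, -0.001, 0.0]
ft_force: [-0.2, 1.0, -1.4]
grip_width: 0.599
```

```bash
python3 st.py|head -1
```

```text
t 6.3 pos [0.5001 0.1987 0.2415] yaw x -14.71 z [-0.002 -0.    -1.   ] F [-0.23  1.   -1.37] M [-0.014  0.013  0.106] w 0.599
```

Emit:
servo_tool(
  motion=[
    [[0, 0, 0, 0, 0, -0.6]],
  ],
)

```text
clock: 6.4
position: [0.5, 0.1988, 0.2415]
ee_rot: [0.995, -0.101, -0.001, 0.0]
ft_force: [-1.2, 0.9, -1.3]
grip_width: 0.594
```

```bash
python3 st.py|head -1
```

```text
t 6.4 pos [0.5    0.1988 0.2415] yaw x -11.56 z [-0.002 -0.    -1.   ] F [-1.2   0.86 -1.28] M [0.046 0.028 0.131] w 0.594
```

Emit:
servo_tool(
  motion=[
    [[0, 0, 0, 0, 0, -0.6]],
  ],
)

```text
clock: 6.5
position: [0.5, 0.1988, 0.2415]
ee_rot: [0.997, -0.073, -0.001, 0.0]
ft_force: [-1.5, 0.7, 0.2]
grip_width: 0.594
```

```bash
python3 st.py|head -1
```

```text
t 6.5 pos [0.5    0.1988 0.2415] yaw x -8.42 z [-0.002 -0.    -1.   ] F [-1.53  0.74  0.19] M [ 0.069 -0.012  0.048] w 0.594
```

Emit:
servo_tool(
  motion=[
    [[0, 0, 0, 0, 0, -0.5]],
  ],
)

```text
clock: 6.6
position: [0.5, 0.1988, 0.2415]
ee_rot: [0.999, -0.051, -0.001, 0.0]
ft_force: [-1.8, 0.5, -1.5]
grip_width: 0.598
```

```bash
python3 st.py|head -1
```

```text
t 6.6 pos [0.5    0.1988 0.2415] yaw x -5.8 z [-0.002 -0.    -1.   ] F [-1.84  0.55 -1.53] M [ 0.027  0.075 -0.094] w 0.598
```

Emit:
servo_tool(
  motion=[
    [[0, 0, 0, 0, 0, -0.4]],
  ],
)

```text
clock: 6.7
position: [0.5, 0.1988, 0.2415]
ee_rot: [0.999, -0.032, -0.001, 0.0]
ft_force: [-0.5, 0.2, -1.5]
grip_width: 0.597
```

```bash
python3 st.py|head -1
```

```text
t 6.7 pos [0.5    0.1988 0.2415] yaw x -3.7 z [-0.002 -0.    -1.   ] F [-0.54  0.24 -1.46] M [ 0.055  0.009 -0.103] w 0.597
```

Emit:
servo_tool(
  motion=[
    [[0, 0, 0, 0, 0, -0.4]],
  ],
)

```text
clock: 6.8
position: [0.5, 0.1988, 0.2415]
ee_rot: [1.0, -0.014, -0.001, 0.0]
ft_force: [-0.7, 0.1, -1.1]
grip_width: 0.597
```

```bash
python3 st.py|head -1
```

```text
t 6.8 pos [0.5    0.1988 0.2415] yaw x -1.63 z [-0.003 -0.    -1.   ] F [-0.67  0.06 -1.1 ] M [ 0.025  0.065 -0.19 ] w 0.597
```

Emit:
servo_tool(
  motion=[
    [[0, 0, 0, 0, 0, -0.4]],
  ],
)

```text
clock: 6.9
position: [0.5, 0.1987, 0.2415]
ee_rot: [1.0, 0.004, -0.001, 0.0]
ft_force: [-1.5, 0.9, -0.7]
grip_width: 0.597
```

```bash
python3 st.py|head -1
```

```text
t 6.9 pos [0.5    0.1987 0.2415] yaw x 0.44 z [-0.003 -0.    -1.   ] F [-1.5   0.86 -0.73] M [ 0.068  0.042 -0.209] w 0.597
```

Emit:
servo_tool(
  motion=[
    [[0, 0, 0, 0, 0, -0.6], [0, 0, 0, 0, 0, -0.6]],
  ],
)

```text
clock: 7.1
position: [0.5, 0.1987, 0.2415]
ee_rot: [0.998, 0.058, -0.001, -0.0]
ft_force: [-1.1, -0.3, -1.4]
grip_width: 0.593
```

```bash
python3 st.py|head -1
```

```text
t 7.1 pos [0.5    0.1987 0.2415] yaw x 6.61 z [-0.003  0.    -1.   ] F [-1.08 -0.27 -1.42] M [ 0.058  0.022 -0.07 ] w 0.593
```

Emit:
servo_tool(
  motion=[
    [[0, 0, 0, 0, 0, -0.6], [0, 0, 0, 0, 0, -0.6], [0, 0, 0, 0, 0, -0.6], [0, 0, 0, 0, 0, -0.6]],
  ],
)

```text
clock: 7.5
position: [0.4998, 0.1987, 0.2415]
ee_rot: [0.986, 0.166, -0.002, -0.0]
ft_force: [-1.1, -0.5, -1.9]
grip_width: 0.598
```

```bash
python3 st.py|head -1
```

```text
t 7.5 pos [0.4998 0.1987 0.2415] yaw x 19.15 z [-0.003 -0.    -1.   ] F [-1.06 -0.47 -1.87] M [0.097 0.025 0.051] w 0.598
```

Emit:
servo_tool(
  motion=[
    [[0, 0, 0, 0, 0, -0.6]],
  ],
)

```text
clock: 7.6
position: [0.4998, 0.1987, 0.2415]
ee_rot: [0.981, 0.193, -0.002, -0.0]
ft_force: [-1.6, -0.7, -1.2]
grip_width: 0.6
```

```bash
python3 st.py
```

```text
t 7.6 pos [0.4998 0.1987 0.2415] yaw x 22.28 z [-0.003 -0.    -1.   ] F [-1.6  -0.74 -1.16] M [ 0.102  0.04  -0.004] w 0.6
j [ 0.435  0.554 -1.105  1.827  0.55   1.113 -0.479]
tilt units [-0.01  0.03  0.  ] grasp pt [0.4993 0.1987 0.0865]
```

Emit:
servo_tool(
  motion=[
    [[0, 0, 0, 0, 0, -0.4]],
  ],
)

```text
clock: 7.7
position: [0.4998, 0.1987, 0.2415]
ee_rot: [0.977, 0.211, -0.002, -0.0]
ft_force: [-0.4, 0.4, -0.2]
grip_width: 0.599
```

```bash
python3 st.py|head -1
```

```text
t 7.7 pos [0.4998 0.1987 0.2415] yaw x 24.4 z [-0.003  0.    -1.   ] F [-0.42  0.44 -0.22] M [ 0.101  0.125 -0.097] w 0.599
```

Emit:
servo_tool(
  motion=[
    [[0, 0, 0, 0, 0, -0.4]],
  ],
)

```text
clock: 7.8
position: [0.4998, 0.1987, 0.2415]
ee_rot: [0.973, 0.229, -0.002, -0.0]
ft_force: [-1.4, 1.1, -0.2]
grip_width: 0.594
```

```bash
python3 st.py|head -1
```

```text
t 7.8 pos [0.4998 0.1987 0.2415] yaw x 26.48 z [-0.003  0.    -1.   ] F [-1.38  1.1  -0.18] M [ 0.21   0.046 -0.154] w 0.594
```

Emit:
servo_tool(
  motion=[
    [[0, 0, 0, 0, 0, -0.4]],
  ],
)

```text
clock: 7.9
position: [0.4998, 0.1987, 0.2415]
ee_rot: [0.969, 0.247, -0.002, -0.001]
ft_force: [-0.7, 1.1, -1.1]
grip_width: 0.596
```

```bash
python3 st.py|head -1
```

```text
t 7.9 pos [0.4998 0.1987 0.2415] yaw x 28.54 z [-0.004  0.    -1.   ] F [-0.73  1.14 -1.14] M [ 0.149  0.076 -0.201] w 0.596
```

Emit:
servo_tool(
  motion=[
    [[0, 0, 0, 0, 0, -0.4]],
  ],
)

```text
clock: 8.0
position: [0.4998, 0.1987, 0.2415]
ee_rot: [0.965, 0.264, -0.002, -0.001]
ft_force: [-1.0, -0.7, -0.6]
grip_width: 0.599
```

```bash
python3 st.py|head -1
```

```text
t 8.0 pos [0.4998 0.1987 0.2415] yaw x 30.6 z [-0.004  0.    -1.   ] F [-0.98 -0.69 -0.62] M [ 0.111  0.103 -0.192] w 0.599
```

Emit:
servo_tool(
  motion=[
    [[0, 0, 0, 0, 0, -0.6]],
  ],
)

```text
clock: 8.1
position: [0.4998, 0.1986, 0.2415]
ee_rot: [0.957, 0.29, -0.002, -0.001]
ft_force: [-1.0, 0.4, -1.8]
grip_width: 0.597
```

```bash
python3 st.py|head -1
```

```text
t 8.1 pos [0.4998 0.1986 0.2415] yaw x 33.67 z [-0.004  0.    -1.   ] F [-0.95  0.36 -1.76] M [ 0.171  0.117 -0.176] w 0.597
```

Emit:
servo_tool(
  motion=[
    [[0, 0, 0, 0, 0, -0.6]],
  ],
)

```text
clock: 8.2
position: [0.4998, 0.1986, 0.2415]
ee_rot: [0.949, 0.315, -0.002, -0.001]
ft_force: [-1.5, -0.0, -0.0]
grip_width: 0.602
```

```bash
python3 st.py
```

```text
t 8.2 pos [0.4998 0.1986 0.2415] yaw x 36.77 z [-0.004  0.001 -1.   ] F [-1.5  -0.02 -0.01] M [ 0.165  0.063 -0.131] w 0.602
j [ 0.466  0.586 -1.154  1.825  0.589  1.132 -0.253]
tilt units [-0.03  0.03  0.  ] grasp pt [0.4992 0.1987 0.0865]
```

Emit:
servo_tool(
  motion=[
    [[0, 0, 0, 0, 0, -0.6], [0, 0, 0, 0, 0, -0.6], [0, 0, 0, 0, 0, -0.6], [0, 0, 0, 0, 0, -0.6]],
  ],
)

```text
clock: 8.6
position: [0.4997, 0.1985, 0.2415]
ee_rot: [0.909, 0.417, -0.002, -0.001]
ft_force: [-1.8, 0.4, 0.1]
grip_width: 0.599
```

```bash
python3 st.py|head -1
```

```text
t 8.6 pos [0.4997 0.1985 0.2415] yaw x 49.29 z [-0.005  0.001 -1.   ] F [-1.76  0.4   0.13] M [0.078 0.084 0.118] w 0.599
```

Emit:
servo_tool(
  motion=[
    [[0, 0, 0, 0, 0, -0.6]],
  ],
)

```text
clock: 8.7
position: [0.4997, 0.1985, 0.2415]
ee_rot: [0.897, 0.442, -0.002, -0.001]
ft_force: [-0.9, 0.6, -1.7]
grip_width: 0.594
```

```bash
python3 st.py|head -1
```

```text
t 8.7 pos [0.4997 0.1985 0.2415] yaw x 52.42 z [-0.005  0.001 -1.   ] F [-0.94  0.56 -1.66] M [0.133 0.078 0.006] w 0.594
```

Emit:
servo_tool(
  motion=[
    [[0, 0, 0, 0, 0, -0.4]],
  ],
)

```text
clock: 8.8
position: [0.4997, 0.1985, 0.2415]
ee_rot: [0.889, 0.458, -0.002, -0.001]
ft_force: [-1.5, 1.3, -1.2]
grip_width: 0.593
```

```bash
python3 st.py|head -1
```

```text
t 8.8 pos [0.4997 0.1985 0.2415] yaw x 54.52 z [-0.005  0.001 -1.   ] F [-1.46  1.28 -1.15] M [ 0.175  0.127 -0.379] w 0.593
```

Emit:
servo_tool(
  motion=[
    [[0, 0, 0, 0, 0, -0.4]],
  ],
)

```text
clock: 8.9
position: [0.4998, 0.1984, 0.2415]
ee_rot: [0.881, 0.474, -0.002, -0.002]
ft_force: [-1.8, 0.5, -0.2]
grip_width: 0.598
```

```bash
python3 st.py
```

```text
t 8.9 pos [0.4998 0.1984 0.2415] yaw x 56.56 z [-0.005  0.001 -1.   ] F [-1.81  0.5  -0.22] M [ 0.16   0.142 -0.351] w 0.598
j [ 0.504  0.633 -1.219  1.824  0.645  1.162  0.055]
tilt units [-0.05  0.02  0.  ] grasp pt [0.499  0.1985 0.0865]
```

That is the end stop: torque jumps to about 0.36 N m at 54–56°, against a click plateau of 0.2 (limit 0.43 N m). I'll ease back and count clockwise.

Emit:
servo_tool(
  motion=[
    [[0, 0, 0, 0, 0, 0.4], [0, 0, 0, 0, 0, 0.4]],
  ],
)

```text
clock: 9.1
position: [0.4999, 0.1983, 0.2415]
ee_rot: [0.898, 0.44, -0.002, -0.002]
ft_force: [-1.3, 0.6, -0.9]
grip_width: 0.595
```

```bash
python3 st.py|head -1
```

```text
t 9.1 pos [0.4999 0.1983 0.2415] yaw x 52.25 z [-0.006  0.002 -1.   ] F [-1.33  0.58 -0.92] M [0.093 0.065 0.067] w 0.595
```

Emit:
servo_tool(
  motion=[
    [[0, 0, 0, 0, 0, 0.6], [0, 0, 0, 0, 0, 0.6]],
  ],
)

```text
clock: 9.3
position: [0.4999, 0.1983, 0.2415]
ee_rot: [0.921, 0.389, -0.002, -0.002]
ft_force: [-2.4, 0.5, -0.8]
grip_width: 0.598
```

```bash
python3 st.py|head -1
```

```text
t 9.3 pos [0.4999 0.1983 0.2415] yaw x 45.73 z [-0.006  0.002 -1.   ] F [-2.4   0.47 -0.85] M [ 0.144 -0.076  0.243] w 0.598
```

Emit:
servo_tool(
  motion=[
    [[0, 0, 0, 0, 0, 0.6], [0, 0, 0, 0, 0, 0.6], [0, 0, 0, 0, 0, 0.6], [0, 0, 0, 0, 0, 0.6]],
  ],
)

```text
clock: 9.7
position: [0.5, 0.1984, 0.2415]
ee_rot: [0.96, 0.281, -0.002, -0.002]
ft_force: [0.1, 0.3, -1.2]
grip_width: 0.594
```

```bash
python3 st.py|head -1
```

```text
t 9.7 pos [0.5    0.1984 0.2415] yaw x 32.58 z [-0.005  0.002 -1.   ] F [ 0.14  0.28 -1.17] M [ 0.156 -0.02  -0.175] w 0.594
```

Emit:
servo_tool(
  motion=[
    [[0, 0, 0, 0, 0, 0.6], [0, 0, 0, 0, 0, 0.6]],
  ],
)

```text
clock: 9.9
position: [0.5, 0.1983, 0.2415]
ee_rot: [0.974, 0.225, -0.002, -0.002]
ft_force: [-1.6, 0.9, -2.2]
grip_width: 0.597
```

```bash
python3 st.py
```

```text
t 9.9 pos [0.5    0.1983 0.2415] yaw x 25.97 z [-0.004  0.002 -1.   ] F [-1.56  0.92 -2.19] M [ 0.189 -0.001 -0.036] w 0.597
j [ 0.445  0.562 -1.118  1.826  0.558  1.117 -0.419]
tilt units [-0.04  0.03  0.  ] grasp pt [0.4993 0.1987 0.0865]
```

Emit:
servo_tool(
  motion=[
    [[0, 0, 0, 0, 0, 0.4]],
  ],
)

```text
clock: 10.0
position: [0.4999, 0.1984, 0.2415]
ee_rot: [0.979, 0.205, -0.002, -0.002]
ft_force: [-0.3, -0.2, -1.3]
grip_width: 0.597
```

```bash
python3 st.py|head -1
```

```text
t 10.0 pos [0.4999 0.1984 0.2415] yaw x 23.68 z [-0.004  0.002 -1.   ] F [-0.31 -0.25 -1.32] M [ 0.12  -0.041  0.006] w 0.597
```

Emit:
servo_tool(
  motion=[
    [[0, 0, 0, 0, 0, 0.6]],
  ],
)

```text
clock: 10.1
position: [0.4999, 0.1984, 0.2415]
ee_rot: [0.984, 0.177, -0.002, -0.001]
ft_force: [-0.5, 0.8, -1.2]
grip_width: 0.598
```

```bash
python3 st.py|head -1
```

```text
t 10.1 pos [0.4999 0.1984 0.2415] yaw x 20.43 z [-0.004  0.002 -1.   ] F [-0.46  0.77 -1.21] M [ 0.048 -0.116  0.112] w 0.598
```

Emit:
servo_tool(
  motion=[
    [[0, 0, 0, 0, 0, 0.6], [0, 0, 0, 0, 0, 0.6]],
  ],
)

```text
clock: 10.3
position: [0.4999, 0.1984, 0.2415]
ee_rot: [0.993, 0.121, -0.002, -0.001]
ft_force: [-0.1, -0.8, -1.5]
grip_width: 0.601
```

```bash
python3 st.py|head -1
```

```text
t 10.3 pos [0.4999 0.1984 0.2415] yaw x 13.88 z [-0.003  0.002 -1.   ] F [-0.06 -0.77 -1.49] M [ 0.08  -0.111  0.194] w 0.601
```

Emit:
servo_tool(
  motion=[
    [[0, 0, 0, 0, 0, 0.6], [0, 0, 0, 0, 0, 0.6], [0, 0, 0, 0, 0, 0.6]],
  ],
)

```text
clock: 10.6
position: [0.4999, 0.1984, 0.2415]
ee_rot: [0.999, 0.035, -0.001, -0.001]
ft_force: [-0.2, 1.9, -1.5]
grip_width: 0.597
```

```bash
python3 st.py|head -1
```

```text
t 10.6 pos [0.4999 0.1984 0.2415] yaw x 4.03 z [-0.003  0.002 -1.   ] F [-0.23  1.86 -1.46] M [ 0.105 -0.039 -0.131] w 0.597
```

Emit:
servo_tool(
  motion=[
    [[0, 0, 0, 0, 0, 0.6], [0, 0, 0, 0, 0, 0.6]],
  ],
)

```text
clock: 10.8
position: [0.4999, 0.1983, 0.2415]
ee_rot: [1.0, -0.022, -0.001, -0.001]
ft_force: [-1.3, 1.6, -1.3]
grip_width: 0.596
```

```bash
python3 st.py|head -1
```

```text
t 10.8 pos [0.4999 0.1983 0.2415] yaw x -2.58 z [-0.002  0.002 -1.   ] F [-1.31  1.56 -1.32] M [ 0.086 -0.094 -0.156] w 0.596
```

Emit:
servo_tool(
  motion=[
    [[0, 0, 0, 0, 0, 0.6]],
  ],
)

```text
clock: 10.9
position: [0.4999, 0.1983, 0.2415]
ee_rot: [0.999, -0.051, -0.001, -0.001]
ft_force: [-0.5, 0.5, -2.4]
grip_width: 0.597
```

```bash
python3 st.py|head -1
```

```text
t 10.9 pos [0.4999 0.1983 0.2415] yaw x -5.88 z [-0.002  0.002 -1.   ] F [-0.52  0.46 -2.43] M [ 0.027 -0.094 -0.034] w 0.597
```

Emit:
servo_tool(
  motion=[
    [[0, 0, 0, 0, 0, 0.6]],
  ],
)

```text
clock: 11.0
position: [0.4999, 0.1983, 0.2415]
ee_rot: [0.997, -0.08, -0.001, -0.001]
ft_force: [-0.7, 0.8, -2.7]
grip_width: 0.596
```

```bash
python3 st.py|head -1
```

```text
t 11.0 pos [0.4999 0.1983 0.2415] yaw x -9.16 z [-0.002  0.002 -1.   ] F [-0.7   0.83 -2.72] M [ 0.029 -0.093  0.137] w 0.596
```

Emit:
servo_tool(
  motion=[
    [[0, 0, 0, 0, 0, 0.6], [0, 0, 0, 0, 0, 0.6]],
  ],
)

```text
clock: 11.2
position: [0.4999, 0.1983, 0.2415]
ee_rot: [0.991, -0.137, -0.001, -0.001]
ft_force: [0.3, 0.9, -2.2]
grip_width: 0.599
```

```bash
python3 st.py|head -1
```

```text
t 11.2 pos [0.4999 0.1983 0.2415] yaw x -15.71 z [-0.001  0.002 -1.   ] F [ 0.27  0.89 -2.23] M [-0.052 -0.084  0.163] w 0.599
```

Emit:
servo_tool(
  motion=[
    [[0, 0, 0, 0, 0, 0.6], [0, 0, 0, 0, 0, 0.6], [0, 0, 0, 0, 0, 0.6]],
  ],
)

```text
clock: 11.5
position: [0.4998, 0.1982, 0.2415]
ee_rot: [0.975, -0.221, -0.0, -0.001]
ft_force: [1.0, -0.3, -2.0]
grip_width: 0.597
```

```bash
python3 st.py|head -1
```

```text
t 11.5 pos [0.4998 0.1982 0.2415] yaw x -25.55 z [-0.     0.002 -1.   ] F [ 1.   -0.32 -2.01] M [ 0.009 -0.062 -0.133] w 0.597
```

Emit:
servo_tool(
  motion=[
    [[0, 0, 0, 0, 0, 0.6], [0, 0, 0, 0, 0, 0.6]],
  ],
)

```text
clock: 11.7
position: [0.4998, 0.1981, 0.2415]
ee_rot: [0.961, -0.277, -0.0, -0.001]
ft_force: [-0.3, 0.5, -1.5]
grip_width: 0.595
```

```bash
python3 st.py
```

```text
t 11.7 pos [0.4998 0.1981 0.2415] yaw x -32.16 z [ 0.     0.002 -1.   ] F [-0.34  0.46 -1.53] M [ 0.045 -0.004 -0.108] w 0.595
j [ 0.309  0.458 -0.92   1.834  0.414  1.055 -1.333]
tilt units [-0.02  0.01  0.  ] grasp pt [0.4998 0.1985 0.0865]
```

Emit:
servo_tool(
  motion=[
    [[0, 0, 0, 0, 0, 0.6]],
  ],
)

```text
clock: 11.8
position: [0.4998, 0.1982, 0.2415]
ee_rot: [0.953, -0.305, -0.0, -0.001]
ft_force: [-1.4, 0.7, -2.2]
grip_width: 0.595
```

```bash
python3 st.py|head -1
```

```text
t 11.8 pos [0.4998 0.1982 0.2415] yaw x -35.46 z [ 0.     0.002 -1.   ] F [-1.37  0.69 -2.15] M [-0.03  -0.045 -0.036] w 0.595
```

Emit:
servo_tool(
  motion=[
    [[0, 0, 0, 0, 0, 0.6]],
  ],
)

```text
clock: 11.9
position: [0.4998, 0.1981, 0.2415]
ee_rot: [0.943, -0.332, -0.0, -0.001]
ft_force: [0.4, 1.0, -2.2]
grip_width: 0.599
```

```bash
python3 st.py|head -1
```

```text
t 11.9 pos [0.4998 0.1981 0.2415] yaw x -38.74 z [ 0.001  0.002 -1.   ] F [ 0.37  0.98 -2.2 ] M [-0.11  -0.059  0.125] w 0.599
```

Emit:
servo_tool(
  motion=[
    [[0, 0, 0, 0, 0, 0.6], [0, 0, 0, 0, 0, 0.6]],
  ],
)

```text
clock: 12.1
position: [0.4997, 0.1981, 0.2415]
ee_rot: [0.923, -0.385, 0.0, -0.001]
ft_force: [-0.2, 0.0, -1.7]
grip_width: 0.6
```

```bash
python3 st.py|head -1
```

```text
t 12.1 pos [0.4997 0.1981 0.2415] yaw x -45.29 z [ 0.001  0.002 -1.   ] F [-0.22  0.04 -1.7 ] M [-0.076 -0.094  0.234] w 0.6
```

Emit:
servo_tool(
  motion=[
    [[0, 0, 0, 0, 0, 0.6], [0, 0, 0, 0, 0, 0.6], [0, 0, 0, 0, 0, 0.6]],
  ],
)

```text
clock: 12.4
position: [0.4996, 0.198, 0.2415]
ee_rot: [0.886, -0.463, 0.0, -0.001]
ft_force: [-0.6, 0.0, -2.7]
grip_width: 0.597
```

```bash
python3 st.py|head -1
```

```text
t 12.4 pos [0.4996 0.198  0.2415] yaw x -55.13 z [ 0.002  0.002 -1.   ] F [-0.58  0.   -2.66] M [-0.04  -0.058 -0.044] w 0.597
```

Emit:
servo_tool(
  motion=[
    [[0, 0, 0, 0, 0, 0.6], [0, 0, 0, 0, 0, 0.5]],
  ],
)

```text
clock: 12.6
position: [0.4996, 0.1979, 0.2415]
ee_rot: [0.861, -0.509, 0.0, -0.002]
ft_force: [0.4, 0.1, -2.3]
grip_width: 0.592
```

```bash
python3 st.py
```

```text
t 12.6 pos [0.4996 0.1979 0.2415] yaw x -61.24 z [ 0.002  0.002 -1.   ] F [ 0.38  0.14 -2.28] M [-0.001  0.027 -0.079] w 0.592
j [ 0.236  0.42  -0.824  1.839  0.355  1.033 -1.798]
tilt units [-0.04  0.01  0.  ] grasp pt [0.5    0.1982 0.0865]
```

Emit:
servo_tool(
  motion=[
    [[0, 0, 0, 0, 0, 0.5]],
  ],
)

```text
clock: 12.7
position: [0.4996, 0.1979, 0.2415]
ee_rot: [0.848, -0.53, 0.0, -0.002]
ft_force: [0.4, 0.2, -2.8]
grip_width: 0.598
```

```bash
python3 st.py|head -1
```

```text
t 12.7 pos [0.4996 0.1979 0.2415] yaw x -64.02 z [ 0.002  0.002 -1.   ] F [ 0.41  0.19 -2.82] M [-0.038  0.012 -0.035] w 0.598
```

Emit:
servo_tool(
  motion=[
    [[0, 0, 0, 0, 0, 0.4], [0, 0, 0, 0, 0, 0], [0, 0, 0, 0, 0, 0]],
  ],
)

```text
clock: 13.0
position: [0.4995, 0.1978, 0.2415]
ee_rot: [0.836, -0.548, 0.001, -0.002]
ft_force: [0.7, -0.3, -2.3]
grip_width: 0.598
```

```bash
python3 st.py|head -1
```

```text
t 13.0 pos [0.4995 0.1978 0.2415] yaw x -66.48 z [ 0.003  0.002 -1.   ] F [ 0.7  -0.3  -2.27] M [ 0.037 -0.071  0.003] w 0.598
```

Click 4 is reached: zero torque at -66.5°, 120° from the stop. Release and lift.

Emit:
servo_tool(
  motion=[
    [[0, 0, 0, 0, 0, 0], [0, 0, 0, 0, 0, 0], [0, 0, 0, 0, 0, 0], [0, 0, 0, 0, 0, 0], [0, 0, 0, 0, 0, 0], [0, 0, 0, 0, 0, 0]],
  ],
  jaw=0,
)

```text
clock: 13.6
position: [0.5001, 0.1979, 0.2424]
ee_rot: [0.836, -0.548, 0.001, -0.002]
ft_force: [0.0, 0.4, 0.1]
grip_width: 0.998
```

```bash
python3 st.py|head -1
```

```text
t 13.6 pos [0.5001 0.1979 0.2424] yaw x -66.49 z [ 0.005  0.003 -1.   ] F [0.   0.44 0.06] M [ 0.025 -0.012  0.003] w 0.998
```

Emit:
servo_tool(
  motion=[
    [[0, 0, -0.2, 0, 0, 0], [0, 0, -0.3, 0, 0, 0], [0, 0, -0.5, 0, 0, 0], [0, 0, -0.6, 0, 0, 0], [0, 0, -0.6, 0, 0, 0], [0, 0, -0.5, 0, 0, 0], [0, 0, 0, 0, 0, 0]],
  ],
)

```text
clock: 14.3
position: [0.4985, 0.1985, 0.3895]
ee_rot: [0.837, -0.547, 0.002, -0.004]
ft_force: [0.5, 0.3, 0.4]
grip_width: 0.999
```

```bash
python3 st.py 0.44 -0.213 0.37
python3 - <<'E'
from h import *
c=cam("wrist"); cv2.imwrite("pics/w4.png",c["color"][:,:,::-1])
E
```

```text
t 14.3 pos [0.4985 0.1985 0.3895] yaw x -66.35 z [ 0.007  0.004 -1.   ] F [0.55 0.32 0.36] M [0.049 0.028 0.006] w 0.999
j [ 0.3    0.245 -0.874  1.684  0.195  1.294 -1.768]
delta tool mm [353.5 218.8  17.4] units [7.07 4.38 0.35] n 8.322326308519749
tilt units [-0.1   0.01  0.  ] grasp pt [0.4996 0.1992 0.2345]
```

View pics/w4.png

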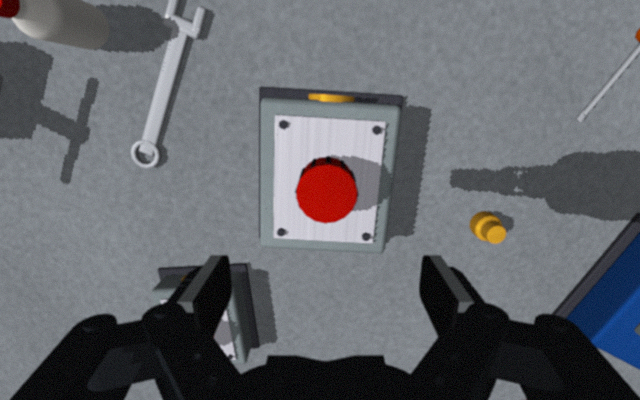

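Emit:
servo_tool(
  motion=[
    [[0.78, 0.51, 0, 0, 0, 0], [0.78, 0.51, 0, 0, 0, 0], [0.78, 0.51, 0, 0, 0, 0], [0.78, 0.51, 0, 0, 0, 0], [0.78, 0.51, 0, 0, 0, 0], [0.78, 0.51, 0, 0, 0, 0], [0.78, 0.51, 0, 0, 0, 0], [0.78, 0.51, 0, 0, 0, 0], [0.78, 0.51, 0, 0, 0, 0], [0, 0, 0, 0, 0, 0.9], [0, 0, 0, 0, 0, 0.9], [0, 0, 0, 0, 0, 0.9]],
  ],
  jaw=255,
)

```text
clock: 15.55
position: [0.4216, -0.2302, 0.382]
ee_rot: [0.766, -0.643, -0.003, -0.003]
ft_force: [-0.2, -0.4, 0.4]
grip_width: 0.003
```

Emit:
servo_tool(
  motion=[
    [[0, 0, 0, 0, 0, 0.9], [0, 0, 0, 0, 0, 0.9], [0, 0, 0, 0, 0, 0.9], [0, 0, 0, 0, 0, 0], [0, 0, 0, 0, 0, 0]],
  ],
)

```text
clock: 16.05
position: [0.4202, -0.2298, 0.3801]
ee_rot: [-0.682, 0.732, 0.005, 0.003]
ft_force: [-0.2, 0.6, 0.6]
grip_width: -0.002
```

```bash
python3 st.py 0.436 -0.215 0.37
python3 - <<'E'
from h import *
c=cam("wrist"); cv2.imwrite("pics/w5.png",c["color"][:,:,::-1])
m=red(c);k,l,st,ce=cv2.connectedComponentsWithStats(m)
for i in range(1,k):
    if st[i,4]>100: print(st[i],ce[i], plane(c,*ce[i],.142))
E
```

```text
t 16.05 pos [ 0.4202 -0.2298  0.3801] yaw x -94.07 z [-0.004  0.011 -1.   ] F [-0.19  0.61  0.6 ] M [-0.021 -0.04  -0.032] w -0.002
j [ 0.889  0.059 -0.493  1.842  0.02   1.255 -1.252]
delta tool mm [-15.7 -14.7  10.2] units [-0.31 -0.29  0.2 ] n 0.4767464049223724
tilt units [ 0.05  0.13 -0.  ] grasp pt [ 0.4196 -0.228   0.2251]
[ 287   99   40   41 1267] [306.07498027 119.40805051] [ 0.48246222 -0.22003093  0.142     ]
[417 336  23  21 235] [427.13191489 346.3106383 ] [ 0.30339113 -0.29921999  0.142     ]
```

View pics/w5.png

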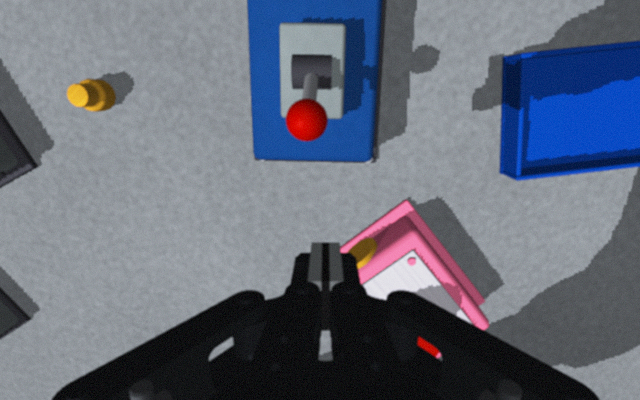

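Emit:
servo_tool(
  motion=[
    [[-0.15, -0.09, 0.1, 0.05, 0.13, 0.1], [-0.15, -0.09, 0.3, 0, 0, 0.1], [0, 0, 0.4, 0, 0, 0], [0, 0, 0.4, 0, 0, 0], [0, 0, 0.3, 0, 0, 0], [0, 0, 0, 0, 0, 0], [0, 0, 0, 0, 0, 0]],
  ],
)

```text
clock: 16.8
position: [0.4307, -0.2146, 0.3033]
ee_rot: [-0.679, 0.734, -0.001, 0.0]
ft_force: [0.3, 0.4, 0.1]
grip_width: 0.0
```

```bash
python3 st.py 0.4305 -0.2155 0.303
python3 - <<'E'
from h import *
c=cam("wrist"); cv2.imwrite("pics/w6.png",c["color"][:,:,::-1])
E
```

```text
t 16.8 pos [ 0.4307 -0.2146  0.3033] yaw x -94.41 z [ 0.001 -0.001 -1.   ] F [0.28 0.36 0.14] M [-0.018  0.003 -0.093] w 0.0
j [ 0.852  0.14  -0.514  1.933  0.078  1.086 -1.342]
delta tool mm [0.9 0.1 0.3] units [0.02 0.   0.01] n 0.01918497886649681
tilt units [-0.01 -0.01  0.  ] grasp pt [ 0.4308 -0.2148  0.1483]
```

View pics/w6.png

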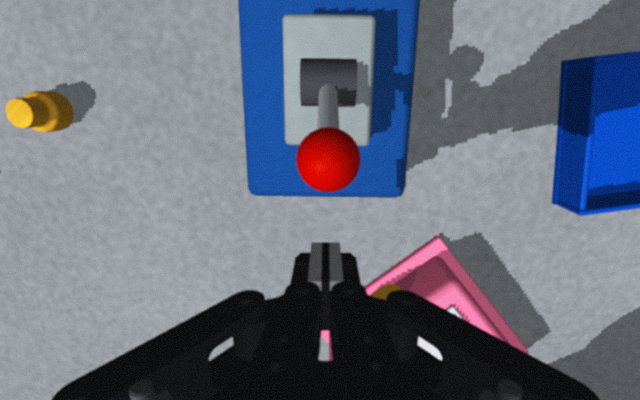

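Emit:
servo_tool(
  motion=[
    [[0.01, -0.2, 0, 0, 0, 0], [0, -0.15, 0, 0, 0, 0], [0, -0.15, 0, 0, 0, 0], [0, -0.15, 0, 0, 0, 0], [0, -0.15, 0, 0, 0, 0], [0, -0.15, 0, 0, 0, 0], [0, -0.15, 0, 0, 0, 0]],
  ],
)

```text
clock: 17.55
position: [0.4905, -0.2204, 0.3062]
ee_rot: [-0.679, 0.734, -0.002, 0.0]
ft_force: [-1.0, 0.3, -0.4]
grip_width: 0.001
```

```bash
python3 st.py 0.5205 -0.2235 0.303
```

```text
t 17.55 pos [ 0.4905 -0.2204  0.3062] yaw x -94.43 z [ 0.003 -0.003 -1.   ] F [-1.04  0.32 -0.4 ] M [0.052 0.241 0.005] w 0.001
j [ 0.789  0.262 -0.515  1.794  0.145  1.118 -1.423]
delta tool mm [  0.8 -30.1   3.3] units [ 0.02 -0.6   0.07] n 0.6057194768783434
tilt units [-0.04 -0.03  0.  ] grasp pt [ 0.4911 -0.2209  0.1512]
```

Emit:
servo_tool(
  motion=[
    [[0, -0.15, 0, 0, 0, 0], [0, -0.15, 0, 0, 0, 0]],
  ],
)

```text
clock: 17.75
position: [0.5069, -0.2217, 0.3061]
ee_rot: [-0.679, 0.734, -0.002, 0.0]
ft_force: [-1.1, -0.4, -0.9]
grip_width: 0.001
```

```bash
python3 st.py 0.5205 -0.2235 0.303
python3 - <<'E'
from h import *
c=cam("wrist"); cv2.imwrite("pics/w7.png",c["color"][:,:,::-1])
E
```

```text
t 17.75 pos [ 0.5069 -0.2217  0.3061] yaw x -94.43 z [ 0.003 -0.003 -1.   ] F [-1.06 -0.45 -0.87] M [-0.07   0.263 -0.042] w 0.001
j [ 0.771  0.296 -0.513  1.755  0.162  1.128 -1.441]
delta tool mm [  0.8 -13.7   3.1] units [ 0.02 -0.27  0.06] n 0.28089275729559576
tilt units [-0.04 -0.03  0.  ] grasp pt [ 0.5074 -0.2222  0.1511]
```

View pics/w7.png

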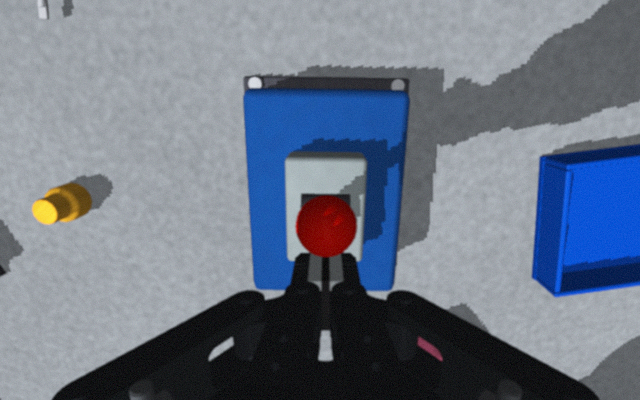

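Emit:
servo_tool(
  motion=[
    [[0, -0.1, 0.03, 0, 0, 0], [0, -0.1, 0.03, 0, 0, 0]],
  ],
)

```text
clock: 18.0
position: [0.5185, -0.2224, 0.303]
ee_rot: [-0.679, 0.734, -0.002, 0.001]
ft_force: [-0.7, -0.1, -0.2]
grip_width: -0.001
```

```bash
python3 st.py|head -1
```

```text
t 18.0 pos [ 0.5185 -0.2224  0.303 ] yaw x -94.41 z [ 0.004 -0.003 -1.   ] F [-0.71 -0.07 -0.16] M [ 0.014  0.137 -0.042] w -0.001
```

Emit:
servo_tool(
  motion=[
    [[0, -0.06, 0, 0, 0, 0]],
  ],
)

```text
clock: 18.1
position: [0.5217, -0.2226, 0.3026]
ee_rot: [-0.679, 0.734, -0.002, 0.0]
ft_force: [-1.7, 0.1, -0.2]
grip_width: -0.002
```

```bash
python3 st.py|head -1
```

```text
t 18.1 pos [ 0.5217 -0.2226  0.3026] yaw x -94.4 z [ 0.004 -0.003 -1.   ] F [-1.73  0.05 -0.19] M [0.03  0.267 0.033] w -0.002
```

Emit:
servo_tool(
  motion=[
    [[0, -0.06, 0, 0, 0, 0]],
  ],
)

```text
clock: 18.2
position: [0.5242, -0.2229, 0.3022]
ee_rot: [-0.679, 0.734, -0.001, -0.001]
ft_force: [-16.4, 1.7, 8.9]
grip_width: -0.001
```

```bash
python3 st.py|head -1
```

```text
t 18.2 pos [ 0.5242 -0.2229  0.3022] yaw x -94.42 z [ 0.    -0.002 -1.   ] F [-16.41   1.69   8.94] M [5.530e-01 3.352e+00 2.000e-03] w -0.001
```

The end stop is felt (16 N). I'll back off, rise and look.

Emit:
servo_tool(
  motion=[
    [[0, 0.1, 0, 0, 0, 0], [0, 0.4, 0, 0, 0, 0], [0, 0.5, 0, 0, 0, 0], [0, 0.2, -0.6, 0, 0, 0], [0, 0.3, -0.8, 0, 0, 0], [0, 0.3, -0.8, 0, 0, 0], [0, 0, 0, 0, 0, 0], [0, 0, 0, 0, 0, 0]],
  ],
)

```text
clock: 19.0
position: [0.4304, -0.2149, 0.4158]
ee_rot: [-0.679, 0.734, -0.002, 0.0]
ft_force: [-0.8, 0.1, -0.2]
grip_width: -0.001
```

```bash
python3 st.py
python3 - <<'E'
from h import *
c=cam("wrist"); cv2.imwrite("pics/w8.png",c["color"][:,:,::-1])
S=cam("scene");T=cam("top")
for n,c in (("s",S),("t",T)):
    k,l,st,ce=cv2.connectedComponentsWithStats(red(c))
    for i in range(1,k):
        if 8<st[i,4]<400: print(n,st[i],ce[i].round(2), plane(c,*ce[i],.141).round(4))
cv2.imwrite("pics/s8.png",S["color"][:,:,::-1])
cv2.imwrite("pics/t8.png",T["color"][:,:,::-1])
E
```

```text
t 19.0 pos [ 0.4304 -0.2149  0.4158] yaw x -94.4 z [ 0.003 -0.003 -1.   ] F [-0.81  0.08 -0.16] M [-0.04   0.031 -0.051] w -0.001
j [ 0.877  0.035 -0.516  1.789  0.02   1.318 -1.291]
tilt units [-0.03 -0.03  0.  ] grasp pt [ 0.4309 -0.2153  0.2608]
s [ 48   0  23  60 388] [58.83 29.01] [-2.1485 -0.4387  0.141 ]
s [238   0  10  30 127] [242.63  13.88] [-1.7625  0.8419  0.141 ]
s [325 151  10  11  91] [329.48 156.24] [0.3862 0.1798 0.141 ]
s [427 160   6   7  38] [429.61 163.  ] [0.5806 0.4263 0.141 ]
s [347 179  16  18 224] [354.37 186.82] [0.5642 0.1435 0.141 ]
s [162 190  19  20 248] [171.32 198.13] [ 0.3497 -0.3147  0.141 ]
s [225 223  10  10  74] [229.65 227.39] [ 0.5465 -0.2265  0.141 ]
s [248 391  18   9  94] [259.1  396.21] [ 0.9695 -0.3564  0.141 ]
t [394 196   6   6  28] [396.61 198.18] [ 0.5456 -0.2248  0.141 ]
t [183 198   5   4  17] [185.12 199.59] [0.5346 0.4692 0.141 ]
t [262 207  14  13 148] [268.72 212.92] [0.4933 0.1917 0.141 ]
t [245 275  10  10  73] [249.44 279.67] [0.2764 0.2497 0.141 ]
t [419 280   6  11  43] [421.72 285.3 ] [ 0.2653 -0.3046  0.141 ]
```

View pics/w8.png

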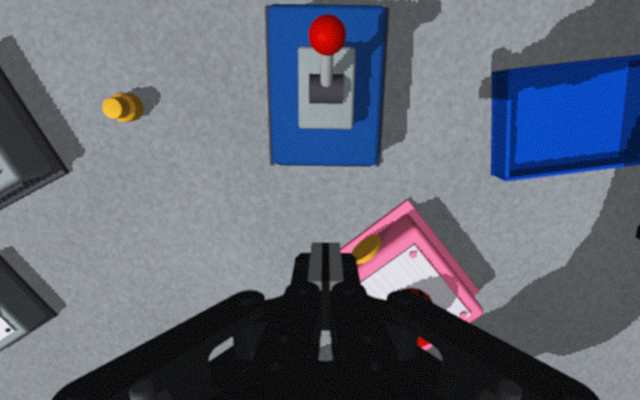

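View pics/s8.png

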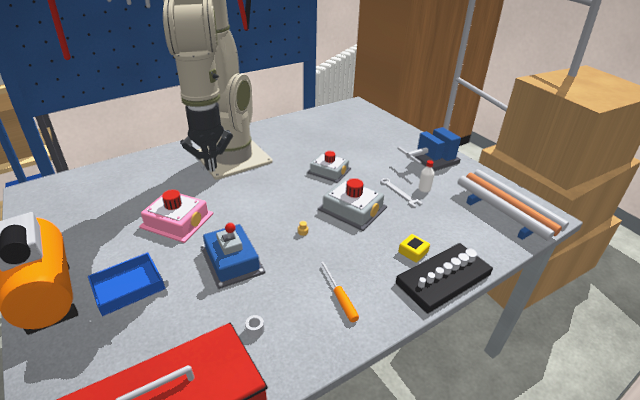

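The ball is now at (0.546, -0.225), about 65 mm from where it began and against the far end. The other objects are where they were, and the gripper touches nothing.

Run:
```python
from workcell import order
print(order.hand_in())
```

```text
the job is handed in; nothing more can be done
None
```

I turned the selector to its end stop, turned it back four clicks, then pushed the clutch lever fully over. I handed the job in at about 19 s of the 72 s allowed.

- **Selector, anticlockwise:** I gripped the knob of the large grey gearbox and turned it through three clicks, with the torque peaking near 0.2 N m in each, until it met the stop. The torque there read 0.38 and then 0.35 N m. That is above the 0.3 N m aim, because I took one step more than needed, so the stop plate probably gave a few degrees. It stayed below the 0.43 N m at which the stop counts as wrenched.
- **Selector, clockwise:** I turned back exactly four clicks by feel, with zero-torque points at about 23.5°, -6.5°, -36.3° and -66.5°. That is 120° from the stop, and the torque was about 0 when I let go. The first of these lay about 1° off the reading on the way in, far less than a click. The knob looks the same in every click, so the count rests on feel and wrist angle only.
- **Clutch lever:** I pushed the ball with the closed fingertips until it met the far end, at about 16 N. Afterwards the ball measured (0.546, -0.225) m in two views. That is 65 mm from its start, against 67 mm nominal for the full swing from 0 rad.
- **Other things:** They look unmoved in the last pictures, and the gripper was clear of everything at hand-in.

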